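# Scan a label holder and press it home behind the cuvette shelf's lip

## Task

Pick up the blue label holder by its grip fin and hold its barcode squarely in front of the bench scanner's red window, about a hand's breadth (90 mm) away and quite still for a good second, so that it reads. Then set its tongue on the ledge in front of the empty middle bay of the white cuvette shelf, slide it in behind the clear lip and push, without forcing it, until the sprung stop under the lip is pressed in as far as it goes. Finish still gripping the holder and keeping it pressed home against the spring, and leave the yellow holder, the cuvette rack, the amber bottle, the beaker, the tip box and the mouse where they are.

Things in the scene. Friction and masses are not known exactly. Their poses are not given: they have to be found in the camera images.
- label_holder: blue plastic label holder, 60 g, loose, flat on the bench. Origin: on its underside below the middle of the grip fin; x along the tongue, z up. Base plate 60 mm wide (y), 6 mm thick, x = -36 to +62 mm (ahead of the fin it is the tongue). Upright label panel across its rear end, x = -36 to -32 mm, 60 mm wide, top at z = 42 mm
- grip (a point): middle of the blue holder's grip fin, at (0, 0, 32) mm in the holder's frame, axes as the holder's. The fin is 24 mm long (x), 12 mm thick (y), its top at z = 48 mm; pinch it across y from above, fingertips at least 10 mm above the underside
- label (a point): middle of the barcode on the outer face of the blue holder's label panel, at (-37, 0, 23) mm in the holder's frame; the barcode looks along the holder's -x. Axes as the holder's
- tongue_tip (a point): middle of the leading edge of the blue holder's tongue, at (62, 0, 3) mm in the holder's frame. Axes as the holder's
- scanner: fixed bench scanner: a grey head 75 x 85 x 75 mm on a post with a round black foot 110 mm across, 208 mm tall in all. Origin: centre of the foot's underside; its red window looks along its -x
- window (a point): centre of the scanner's red window (56 x 40 mm), 170 mm above the bench; axes as the scanner's, so it looks along its -x. It reads a barcode 50 to 130 mm in front of it, within 20 mm of its axis sideways and in height, holder upright, the barcode turned squarely (within about 15 degrees) towards it
- shelf: fixed white cuvette shelf, 260 mm wide, 50 mm high, x pointing into it. Origin: on the bench below the middle of the lip's front edge. An open ledge 30 mm high in front (x = -72 to 0 mm); from x = 0 on a clear lip 10 mm thick over a slot 10 mm high. Side bays: filled with fixed white holders (from y = 71 mm outwards, to 72 mm above the bench). Middle bay: empty
- slot (a point): middle of the mouth of the empty bay, on the ledge's top at the lip's front edge, 30 mm above the bench; x into the slot, z up. The slot is 66 mm wide and 10 mm high; flared guide walls 10 mm high lead into it from x = -33 mm, where they stand 90 mm apart. Home is with the tongue's tip 36 mm past this point along x
- stop (a joint): travel in m of the hidden orange sprung stop in the slot: 0 free, its face 28 mm past the mouth; 0.008 pressed fully in (hard end). The spring pushes back with 3 N at first and 10 N fully in, and pushes the holder out if let go
- stop_face (a point): the middle of that stop's front face (50 mm wide, 8 mm high), moving with it, 5 mm above the ledge; x into the slot. Pushing it with 15 to 20 N is ample; it breaks if forced with over 60 N
- spare_holder: the yellow spare holder, same shape and frame as the blue one: leave it alone
- cuvette_rack: the clear cuvette rack with glass cuvettes, 75 x 115 x 51 mm, standing on the shelf over 65 mm behind the lip's front edge (its centre 115 to 130 mm behind it): leave it alone. Origin: centre of its underside
- reagent: small amber bottle, 60 mm across, 130 mm tall: leave it alone. Origin: centre of its underside
- beaker: glass beaker, 70 mm across, 85 mm tall: leave it alone. Origin: centre of its underside
- tip_box: white box of pipette tips with a blue lid, 80 x 60 x 50 mm: leave it alone. Origin: centre of its underside
- mouse: black computer mouse, 110 x 62 x 20 mm: leave it alone. Origin: centre of its underside

How it is judged:
By the outcome, as a careful person would: the job done as asked, in the order asked, and still so for the second after the job is handed in, while the arm keeps its last pose, push and grip.
It also fails if it takes over 59 s, if anything falls off the work surface, if the arm or the gripper's body presses on something with over 40 N, if the wrist force passes 120 N, or if a joint passes its speed limit or range.

## Robot

A 7-joint arm with a two-finger parallel gripper is mounted at the origin on the work surface. World frame = base frame: x ahead of the robot, y to its left, z up, the work surface at z = 0. Lengths are in mm, angles in rad, forces in N, time in s.
With the tool pointing down it reaches from about 400 to 875 mm from the base axis. Payload 19.3 kg.
Tool frame: the origin (TCP) lies at the very end of the fingers, on their centre line; the grasp point (between the pads) lies 19 mm behind it; z points along the fingers, y is the line along which they close (so a half turn about z gives the same grasp; the last joint's range is limited). The gripper opens to 85 mm and grips with 20 to 120 N. Pads are 22 mm wide; open, the fingers measure 114 mm over their backs; the gripper's body (76 mm by 85 mm) begins 54 mm behind the grasp point. The pads swing forward as they close: fully open they stand 13 mm farther back than shut.
Start: joints at [-1.195, 0.521, -0.036, 1.599, 0.021, 1.021, -0.113], TCP at [269.504, 563.899, 231.291] pointing down, gripper open.
Joint ranges: [-2.91, 2.91], [-0.3, 2.13], [-1.5, 1.42], [0.17, 2.43], [-1.26, 4.41], [0.16, 1.93], [-2.52, 2.52]. Speed limits (rad/s): [1.89, 1.89, 2.39, 2.39, 3.01, 3.01, 3.01].

## Interface

Orientations are given as a 3x3 rotation matrix whose columns are the frame's x, y, z axes.
In Python, from workcell import robot gives the robot as it stands. Calls block until the motion is done:
- robot.movep(position, orientation): joint-space move of the TCP to a pose.
- robot.movel(position, frame=None, max_speed=150, guard=None): straight line of the TCP; frame=None keeps the orientation; max_speed is the mean speed in mm/s. With guard (N) it stops when the force on the tool has changed by that much, and returns True; else False.
- robot.goto_joints(angles): joint-space move.
- robot.open_gripper() and robot.clamp(): open the fingers fully, or close them until they stop; the grip force is fixed at half the most.
- robot.wait(seconds).
- robot.inverse_kinematics(position, orientation): joint angles nearest the present ones, or None.
- robot.read_state(): the state.
- robot.camera(name): name is "scene" or "top"; returns a dict with "image" (480x640x3 uint8, blue, green, red), "range_z" (480x640 float32, mm along the optical axis (not along the pixel's ray), 0 where there is no reading), "fx", "fy", "cx", "cy" (pixels), "cam_to_world" (4x4, takes a point from camera to world coordinates). Camera axes: x right, y up, looking along -z (the intrinsics and any distortion apply to the point x, -y, -z); pixel columns grow to the right and rows downward; lengths in mm; the calibration is good to about 2 mm. A picture is of the moment at which its call begins.
A pose or a line that the arm cannot do raises robot.PlanningError and nothing moves.
- robot.finish_job(): hands the job in; it is judged then, once.
Trained networks look in a picture, given as the dict that the camera call returned (one of the last four; its "shot" number tells which), for a name from the list of things; names that differ only in an ending like _2 or _b are one class to them, and where a whole thing is asked for, a point or a joint stands for the part that bears it (a point fixed in the world has none). Each returns a list of dicts, best first, with "conf" (0 to 1); they miss things now and then, are a little off and sometimes report something else, mostly with a low value. They report only what shows in the picture. A call takes as long as a camera call.
- robot.recognise(picture, thing): "centre" ([column, row] in pixels, amid what is visible of it).
The state is a dict: "time": time; "qpos": joint angles; "qvel": joint speeds; "joint_efforts": joint torques, N m; "eef_pos": TCP position; "tool_rot": TCP orientation; "ft_force": force on the tool from outside, world axes, zero at the start; "torque": the same for the moment, N m; "finger_gap": finger opening in mm; "gripper_force": force on a finger pad.
Only numpy, scipy, OpenCV 4.12 (cv2) and the standard library are available. Lean on these libraries where they do the work, as an engineer would, in place of code of your own. Each camera call takes 0.05 s, during which the arm holds its last target. There are 200 camera calls.

## Working session

There is one attempt and no reset: what is moved stays moved. The work goes in short steps, each a Python script; the robot and the scene stay as the last script left them, time stands still between calls to the robot, and variables do not carry over. Pictures are saved under pics/ and viewed, at most 10 in all, crops included, and the job is handed in when it is done.

```bash
mkdir -p pics; ls; python3 - <<'E'
from workcell import robot
import cv2,numpy as np
for n in("top","scene"):
    p=robot.camera(n); cv2.imwrite(f"pics/{n}0.png",p["image"]); np.savez(f"{n}0.npz",**{k:v for k,v in p.items()})
    print(n,p["fx"],p["fy"],p["cx"],p["cy"],p["cam_to_world"].round(3).tolist(),[k for k in p])
    for t in("label_holder","spare_holder","scanner","shelf","cuvette_rack","stop","reagent","beaker","tip_box","mouse","window","slot","grip","label"):
        try: r=robot.recognise(p,t); print(t,[(np.round(d["centre"]).tolist(),round(d["conf"],2)) for d in r[:3]])
        except Exception as e: print(t,e)
s=robot.read_state();print(s["time"],s["eef_pos"],s["tool_rot"],s["ft_force"],s["finger_gap"])
E
```

```text
pics
workcell.py
top 469.5536257712231 469.5536257712231 324.86546944799125 236.7358770264405 [[-0.016, 0.993, -0.119, 398.092], [-1.0, -0.017, -0.001, -2.838], [-0.003, 0.119, 0.993, 1426.52], [0.0, 0.0, 0.0, 1.0]] ['image', 'range_z', 'fx', 'fy', 'cx', 'cy', 'cam_to_world', 'shot']
label_holder [([222.0, 281.0], 0.73)]
spare_holder [([273.0, 270.0], 0.74)]
scanner [([156.0, 235.0], 0.56)]
shelf [([369.0, 229.0], 0.83), ([464.0, 289.0], 0.56), ([481.0, 221.0], 0.32)]
cuvette_rack [([381.0, 203.0], 0.75)]
stop []
reagent [([465.0, 289.0], 0.89), ([223.0, 283.0], 0.7)]
beaker []
tip_box [([241.0, 188.0], 0.76)]
mouse [([483.0, 223.0], 0.59), ([240.0, 188.0], 0.31)]
window [([155.0, 234.0], 0.76)]
slot [([367.0, 229.0], 0.71)]
grip [([222.0, 281.0], 0.93)]
label [([226.0, 284.0], 0.79)]
scene 538.8544164603445 538.8544164603445 327.15184587475557 245.66173471281758 [[0.443, -0.611, 0.656, 1600.132], [0.896, 0.303, -0.324, -499.898], [-0.001, 0.731, 0.682, 1202.152], [0.0, 0.0, 0.0, 1.0]] ['image', 'range_z', 'fx', 'fy', 'cx', 'cy', 'cam_to_world', 'shot']
label_holder [([385.0, 218.0], 0.95)]
spare_holder [([353.0, 242.0], 0.57)]
scanner [([421.0, 274.0], 0.65), ([461.0, 198.0], 0.56)]
shelf [([283.0, 288.0], 0.95)]
cuvette_rack [([282.0, 298.0], 0.64)]
stop []
reagent [([178.0, 272.0], 0.65)]
beaker [([376.0, 281.0], 0.91)]
tip_box [([420.0, 274.0], 0.78)]
mouse [([174.0, 340.0], 0.57), ([376.0, 282.0], 0.53)]
window [([461.0, 198.0], 0.61)]
slot [([280.0, 286.0], 0.64)]
grip [([390.0, 219.0], 0.96)]
label [([387.0, 220.0], 0.65)]
1.5 [269.51703234 563.88459149 231.29104414] [[-9.02260353e-01  4.31191668e-01  2.17854637e-05]
 [ 4.31191667e-01  9.02260353e-01 -4.64163366e-05]
 [-3.96704978e-05 -3.24859098e-05 -9.99999999e-01]] [-0.88185089 -0.7192728   0.51507444] 85.45918863582892
```

View pictures.

View pics/top0.png

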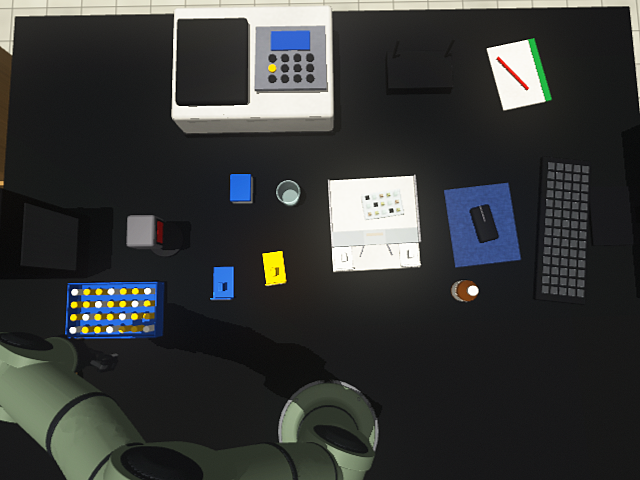

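View pics/scene0.png

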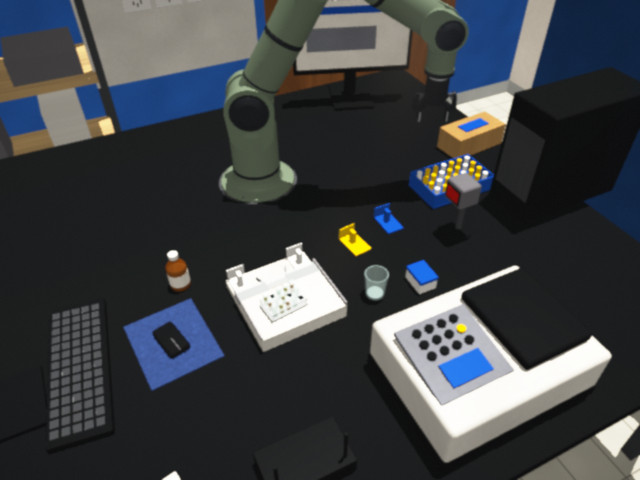

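```bash
cat > h.py <<'E'
import numpy as np,cv2
def cloud(p):
    v,u=np.mgrid[:480,:640]; z=np.asarray(p["range_z"],float)
    c=np.stack([(u-p["cx"])/p["fx"]*z,-(v-p["cy"])/p["fy"]*z,-z],-1)
    T=np.asarray(p["cam_to_world"]); w=c@T[:3,:3].T+T[:3,3]; w[z==0]=np.nan; return w
def hsv(p): return cv2.cvtColor(p["image"],cv2.COLOR_BGR2HSV)
E
python3 - <<'E'
from h import *
big=[]
for n,b in(("top",(200,255,300,305)),("scene",(330,195,410,260))):
    p=np.load(n+"0.npz");w=cloud(p);H=hsv(p)
    m=np.zeros((480,640),bool);m[b[1]:b[3],b[0]:b[2]]=1
    for c,lo,hi in(("blue",95,130),("yellow",15,40)):
        k=m&(H[...,0]>=lo)&(H[...,0]<=hi)&(H[...,1]>120)&(H[...,2]>60)
        q=w[k];q=q[np.isfinite(q[:,0])]
        print(n,c,k.sum(),np.histogram(q[:,2],bins=np.arange(-6,60,6))[0])
        base=q[(q[:,2]<15)];hi_=q[q[:,2]>30]
        print(" base rect",cv2.minAreaRect(q[:,:2].astype(np.float32)),"high",hi_.round(0).tolist()[:40])
    big.append(cv2.resize(p["image"][b[1]:b[3],b[0]:b[2]],(400,int(400*(b[3]-b[1])/(b[2]-b[0]))),interpolation=cv2.INTER_CUBIC))
    # shelf
    sb=(322,170,426,278) if n=="top" else (220,240,350,350)
    m[:]=0;m[sb[1]:sb[3],sb[0]:sb[2]]=1
    q=w[m&np.isfinite(w[...,0])]
    print("zhist",list(zip(range(-6,90,4),np.histogram(q[:,2],bins=np.arange(-6,92,4))[0])))
    for a,c in((26,34),(46,54),(66,76)):
        s=q[(q[:,2]>a)&(q[:,2]<c)]
        print(a,c,len(s),s[:,2].mean() if len(s) else 0,cv2.minAreaRect(s[:,:2].astype(np.float32)) if len(s) else 0)
    sb=(115,200,195,262) if n=="top" else (435,165,490,250)
    m[:]=0;m[sb[1]:sb[3],sb[0]:sb[2]]=1
    red=m&((H[...,0]<8)|(H[...,0]>172))&(H[...,1]>150)&(H[...,2]>50)
    q=w[red];q=q[np.isfinite(q[:,0])];print("red",red.sum(),q.mean(0),q.min(0),q.max(0))
    q=w[m];q=q[q[:,2]>195];print("head",len(q),q.mean(0),cv2.minAreaRect(q[:,:2].astype(np.float32)) if len(q) else 0)
    sb=(322,170,426,278) if n=="top" else (220,240,350,350)
    c=p["image"][sb[1]:sb[3],sb[0]:sb[2]];big.append(cv2.resize(c,(400,int(400*c.shape[0]/c.shape[1])),interpolation=cv2.INTER_CUBIC))
pad=lambda a:cv2.copyMakeBorder(a[:430],0,max(0,430-a.shape[0]),0,0,cv2.BORDER_CONSTANT)
im=np.vstack([np.hstack([pad(big[0]),pad(big[1])]),np.hstack([pad(big[2]),pad(big[3])])]);cv2.imwrite("pics/crops.png",cv2.resize(im,(558,600)))
E
```

```text
top blue 689 [ 22 278 285  28   1   1   3  24  24  20]
 base rect ((435.6276550292969, 313.5580749511719), (70.70052337646484, 99.70652770996094), 89.1275863647461) high [[433.0, 313.0, 49.0], [433.0, 310.0, 49.0], [433.0, 308.0, 48.0], [433.0, 305.0, 48.0], [433.0, 303.0, 44.0], [430.0, 314.0, 48.0], [430.0, 310.0, 49.0], [430.0, 308.0, 49.0], [430.0, 306.0, 43.0], [430.0, 304.0, 39.0], [427.0, 314.0, 47.0], [427.0, 310.0, 51.0], [427.0, 308.0, 48.0], [427.0, 306.0, 44.0], [427.0, 304.0, 40.0], [424.0, 314.0, 44.0], [424.0, 310.0, 49.0], [424.0, 307.0, 52.0], [424.0, 305.0, 46.0], [424.0, 304.0, 37.0], [421.0, 312.0, 53.0], [421.0, 309.0, 53.0], [421.0, 307.0, 51.0], [421.0, 305.0, 47.0], [421.0, 304.0, 40.0], [418.0, 313.0, 49.0], [418.0, 311.0, 45.0], [418.0, 307.0, 49.0], [418.0, 304.0, 50.0], [418.0, 303.0, 41.0], [415.0, 312.0, 52.0], [415.0, 310.0, 50.0], [415.0, 307.0, 49.0], [415.0, 303.0, 56.0], [415.0, 303.0, 43.0], [412.0, 314.0, 44.0], [412.0, 310.0, 51.0], [412.0, 308.0, 46.0], [412.0, 305.0, 46.0], [412.0, 303.0, 41.0]]
top yellow 624 [ 28 245 249  19   3   3   4  20  
[... 4765 characters left out ...]
64(86)), (86, np.int64(74))]
26 34 798 30.2356114744951 ((605.1234741210938, -147.86183166503906), (278.58697509765625, 261.6105041503906), 1.8122894763946533)
46 54 3271 50.25111015668459 ((607.2968139648438, -147.27671813964844), (273.7060852050781, 260.08184814453125), 2.3689606189727783)
66 76 198 71.85329128974305 ((604.5254516601562, -147.33782958984375), (271.998046875, 256.0440979003906), 2.336350917816162)
red 156 [568.96972524 445.45777803 170.49480461] [535.14484518 438.60393519 144.85729334] [601.4807279  452.19439811 193.08486517]
head 471 [577.2002898  477.94489625 206.39608919] ((574.0103149414062, 481.1929931640625), (90.85002136230469, 78.50469970703125), 0.8230968117713928)
```

View pics/crops.png

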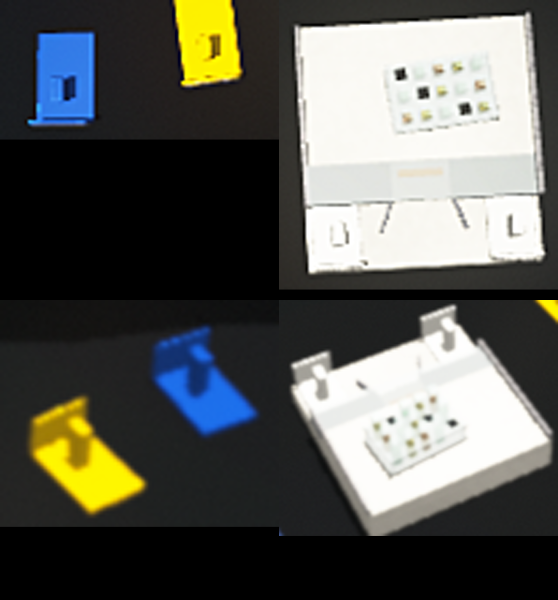

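```bash
cat > fit.py <<'E'
from h import *
from scipy.optimize import minimize
def corners(b): return np.array([[x,y,z] for x in b[0:2] for y in b[2:4] for z in b[4:6]],float)
HOLD=[(-36,62,-30,30,0,6),(-36,-32,-30,30,0,42),(-12,12,-6,6,0,48)]
def shelf(D):
    B=[(-72,D,-130,130,0,30),(0,D,-130,130,30,50)]
    for s in(1,-1):
        y0,y1=sorted((s*71,s*130));B+=[(-62,-58,y0,y1,30,72),(-38,-14,s*101-6,s*101+6,30,78)]
    return B
S=4
def render(p,boxes,T,win):
    M=np.linalg.inv(np.asarray(p["cam_to_world"]));u0,v0,u1,v1=win
    im=np.zeros(((v1-v0)*S,(u1-u0)*S),np.uint8)
    for b in boxes:
        c=corners(b)@T[:3,:3].T+T[:3,3];c=c@M[:3,:3].T+M[:3,3]
        u=p["fx"]*c[:,0]/-c[:,2]+p["cx"];v=p["fy"]*c[:,1]/c[:,2]+p["cy"]
        q=np.stack([(u-u0+.5)*S-.5,(v-v0+.5)*S-.5],-1).astype(np.float32)
        cv2.fillConvexPoly(im,np.round(cv2.convexHull(q)*16).astype(np.int32),1,shift=4)
    return cv2.resize(im.astype(np.float32),(u1-u0,v1-v0),interpolation=cv2.INTER_AREA)
def pose(x,y,a,z=0):
    T=np.eye(4);T[:2,:2]=[[np.cos(a),-np.sin(a)],[np.sin(a),np.cos(a)]];T[:3,3]=[x,y,z];return T
def fit(ps,masks,wins,boxf,x0,step):
    def cost(x): return sum(np.abs(render(p,boxf(x),pose(*x[:3]),w)-m[w[1]:w[3],w[0]:w[2]]).sum() for p,m,w in zip(ps,masks,wins))
    x0=np.array(x0,float);best=None
    for k in(1,.5,.25):
        sim=np.vstack([x0]+[x0+k*np.eye(len(x0))[i]*step[i] for i in range(len(x0))])
        r=minimize(cost,x0,method="Nelder-Mead",options=dict(initial_simplex=sim,maxiter=400,xatol=1e-3,fatol=1e-2));x0=r.x
    return r.x,r.fun
def cmask(p,lo,hi):
    H=hsv(p);return ((H[...,0]>=lo)&(H[...,0]<=hi)&(H[...,1]>120)&(H[...,2]>60)).astype(np.float32)
if __name__=="__main__":
    P=[np.load(n+"0.npz") for n in("top","scene")];P=[{k:p[k] for k in p} for p in P]
    hw=[(205,260,245,305),(368,198,410,238)]
    mb=[cmask(p,95,130) for p in P]
    sw=[(320,168,428,280),(215,236,355,352)]
    mw=[]
    for p,w in zip(P,sw):
        H=hsv(p);m=((H[...,2]>70)&(H[...,1]<110)).astype(np.uint8)
        n,l,s,_=cv2.connectedComponentsWithStats(m);
        c=np.bincount(l[w[1]:w[3],w[0]:w[2]].ravel())[1:].argmax()+1
        f=(l==c).astype(np.uint8);cs,_=cv2.findContours(f,cv2.RETR_EXTERNAL,cv2.CHAIN_APPROX_NONE);f=cv2.drawContours(f*0,cs,-1,1,-1);mw.append(f.astype(np.float32))
    for sel in([0],[1],[0,1]):
        g=lambda a:[a[i] for i in sel]
        r,c=fit(g(P),g(mb),g(hw),lambda x:HOLD,[421,311,0],[6,6,.05]);print("holder",sel,r.round(3),round(c,1))
        r,c=fit(g(P),g(mw),g(sw),lambda x:shelf(x[3]),[540,-147,.04,200],[6,6,.05,8]);print("shelf",sel,r.round(3),round(c,1), [int(m.sum()) for m in g(mw)])
    for p,w in zip(P,[(115,200,195,262),(435,165,490,250)]):
        H=hsv(p);m=np.zeros((480,640),bool);m[w[1]:w[3],w[0]:w[2]]=1
        q=cloud(p)[m&((H[...,0]<8)|(H[...,0]>172))&(H[...,1]>150)&(H[...,2]>50)];print("window yaw",np.polyfit(q[:,0],q[:,1],1),np.median(q,0))
E
python3 fit.py
```

```text
holder [0] [4.22321e+02 3.08669e+02 2.80000e-02] 39.1
shelf [0] [ 5.38817e+02 -1.50172e+02  3.90000e-02  2.01239e+02] 180.0 [8247]
holder [1] [4.19679e+02 3.09355e+02 1.40000e-02] 60.4
shelf [1] [ 5.34269e+02 -1.49693e+02  4.50000e-02  2.05556e+02] 318.6 [7885]
holder [0, 1] [4.21867e+02 3.08140e+02 1.70000e-02] 105.2
shelf [0, 1] [ 5.37584e+02 -1.50349e+02  4.30000e-02  2.02628e+02] 566.6 [8247, 7885]
window yaw [-8.41033727e-03  4.50401489e+02] [570.32674228 445.56140091 168.43531311]
window yaw [-2.37199519e-02  4.58953713e+02] [569.02164882 445.43686108 169.56590701]
```

```bash
cat > m.py <<'E'
from workcell import robot
from h import *
HP=(421.5,308.7,0.02); SH=(538,-150.2,0.042); WIN=np.array([570,445.5,170]); SY=1.556
TZ=14.
def R(a,s=1):
    c,d=np.cos(a),np.sin(a); return np.array([[-s*c,-s*d,0],[-s*d,s*c,0],[0,0,-1.]])
def tcp(x,y,a,z): return np.array([x,y,z+TZ])          # holder origin -> TCP
def scanpose():
    a=SY-np.pi; l=WIN-90*np.array([np.cos(SY),np.sin(SY),0]); o=l+37*np.array([np.cos(a),np.sin(a),0])
    return np.array([o[0],o[1],l[2]-23]),a
def shelfpose(tip,dy=0,z=30.):   # holder origin with tongue tip at x=tip past the mouth
    a=SH[2];c,d=np.cos(a),np.sin(a);X=tip-62
    return np.array([SH[0]+c*X-d*dy,SH[1]+d*X+c*dy,z]),a
E
python3 - <<'E'
from m import *
for s in(1,-1):
    o,a=scanpose()
    L=[("pre",np.array([*HP[:2],186]),HP[2]),("pick",np.array([*HP[:2],0]),HP[2]),("scan",o,a),("sh",shelfpose(-10,z=80)[0],SH[2]),("home",shelfpose(36)[0],SH[2])]
    for n,o,a in L:
        q=robot.inverse_kinematics(o+[0,0,TZ],R(a,s)); print(s,n,o.round(1),None if q is None else np.round(q,2))
s=1
robot.movep(np.array([*HP[:2],200.]),R(HP[2]));robot.movel([*HP[:2],75.])
st=robot.read_state();print(st["time"],st["eef_pos"],st["ft_force"])
p=robot.camera("scene");cv2.imwrite("pics/pre.png",cv2.resize(p["image"][150:270,320:480],(640,480)))
E
```

```text
1 pre [421.5 308.7 186. ] [-0.67  0.4  -0.1   1.9   0.05  0.85  0.79]
1 pick [421.5 308.7   0. ] [-0.68  0.7  -0.09  2.    0.13  0.44  0.72]
1 scan [568.1 318.5 147. ] [-0.76  0.65  0.25  1.6  -0.19  0.91 -0.46]
1 sh [ 466.1 -153.2   80. ] [ 0.12  0.53  0.09  2.07 -0.09  0.55  1.9 ]
1 home [ 512.  -151.3   30. ] [ 0.18  0.66 -0.01  1.97  0.01  0.51  1.78]
-1 pre [421.5 308.7 186. ] [-1.21  0.47  0.64  1.93 -0.36  0.86 -1.94]
-1 pick [421.5 308.7   0. ] [-1.03  0.76  0.4   2.02 -0.61  0.48 -1.73]
-1 scan [568.1 318.5 147. ] [-0.32  0.67 -0.45  1.57  0.33  0.97  2.26]
-1 sh [ 466.1 -153.2   80. ] [-0.18  0.59  0.52  2.08 -0.52  0.6  -0.83]
-1 home [ 512.  -151.3   30. ] [-0.17  0.73  0.49  1.99 -0.62  0.57 -0.78]
3.625 [421.7502428  309.11349427  75.66707947] [ 1.00158958 -0.14953273  0.47734496]
```

View pics/pre.png

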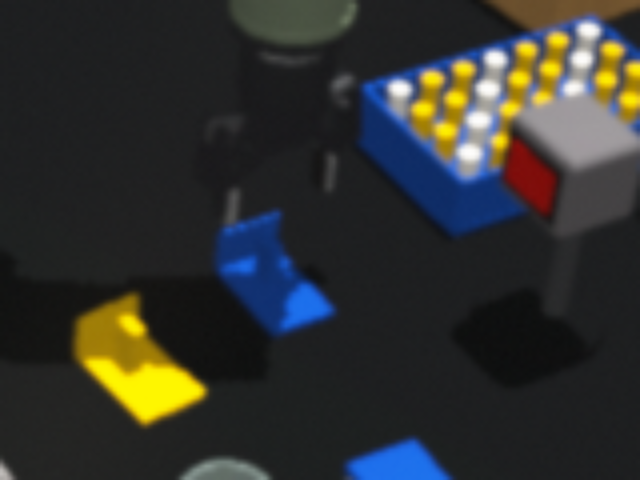

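The open fingers straddle the blue fin (crop, fingertips at about (232,205) and (330,185)), clear of the yellow holder. I'll descend and grip.

```bash
python3 - <<'E'
from m import *
print("hit",robot.movel([*HP[:2],TZ],guard=12,max_speed=80))
robot.clamp()
st=robot.read_state();print(st["time"],st["eef_pos"],st["ft_force"],st["finger_gap"],st["gripper_force"])
robot.movel([*HP[:2],120.],max_speed=100)
st=robot.read_state();print(st["time"],st["eef_pos"],st["ft_force"],st["finger_gap"])
o,a=scanpose(); robot.movep([o[0],o[1],o[2]+TZ],R(a)); robot.wait(1.6)
st=robot.read_state();print(st["time"],st["eef_pos"],o+[0,0,TZ],st["ft_force"],st["qvel"].max() if hasattr(st["qvel"],"max") else st["qvel"])
for n in("top","scene"):
    p=robot.camera(n);np.savez(n+"1.npz",**p)
    print(n,[(np.round(d["centre"]).tolist(),round(d["conf"],2)) for d in robot.recognise(p,"label_holder")[:2]])
    c=p["image"][180:300,120:280] if n=="top" else p["image"][120:240,360:520]
    cv2.imwrite(f"pics/scan_{n}.png",cv2.resize(c,(560,420)))
cv2.imwrite("pics/scan.png",np.vstack([cv2.resize(cv2.imread(f"pics/scan_{n}.png"),(400,300)) for n in("top","scene")]))
E
```

```text
hit False
5.25 [421.56844227 308.77212148  14.18866671] [-1.44705477 -0.37570701  6.51945294] 11.20051486338853 58.96765351295471
6.4583 [421.23255474 308.51016486 119.45802308] [ 0.081525   -0.47130483 -1.09032379] 11.211207772170036
9.175 [568.12801124 318.50001274 161.02910715] [568.12093506 318.51390188 161.        ] [-0.68912537 -0.38354788 -1.30260232] 0.0009463751059274031
top [([370.0, 231.0], 0.72), ([221.0, 232.0], 0.59)]
scene [([414.0, 210.0], 0.58)]
```

View pics/scan.png

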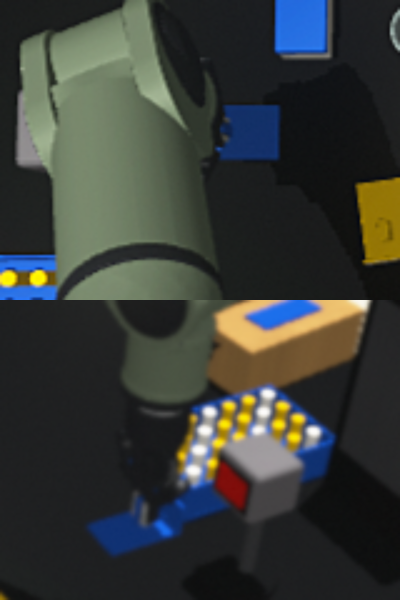

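```bash
python3 - <<'E'
from m import scanpose
from fit import *
o,a=scanpose();print(o,a)
for n,w in(("top",(205,215,240,250)),("scene",(385,190,450,225))):
    p=np.load(n+"1.npz");p={k:p[k] for k in p};H=hsv(p)
    k=(H[...,0]>=95)&(H[...,0]<=130)&(H[...,1]>120)&(H[...,2]>30)
    m=np.zeros((480,640),bool);m[w[1]:w[3],w[0]:w[2]]=1
    q=cloud(p)[m&k];q=q[(q[:,2]>120)&(q[:,2]<220)]
    l=(q-o)@pose(0,0,a)[:3,:3]   # holder frame
    t=l[(l[:,0]>16)&(l[:,2]<25)&(abs(l[:,1])<26)]
    A=np.c_[t[:,:2],np.ones(len(t))];c=np.linalg.lstsq(A,t[:,2],rcond=None)[0]
    print(n,len(q),len(t),"plane z=ax+by+c",c.round(3),"x max",np.percentile(l[:,0],[0,2,97,100]).round(1))
    for x0 in(20,35,50):
        s=l[(abs(l[:,0]-x0)<7)&(l[:,2]<25)];print("  x",x0,len(s),np.percentile(s[:,1],[0,3,97,100]).round(1))
    pp=l[(l[:,0]<-20)&(l[:,2]>12)];print("  panel",len(pp),pp.mean(0).round(1) if len(pp) else "", pp[:,0].min() if len(pp) else "")
E
```

```text
[568.12093506 318.51390188 147.        ] -1.585592653589793
top 491 319 plane z=ax+by+c [-2.000e-03 -1.000e-03  6.333e+00] x max [-1.5  2.3 61.  63. ]
  x 20 117 [-29.1 -28.7  28.8  29.8]
  x 35 110 [-29.  -28.6  28.8  29.7]
  x 50 111 [-29.2 -28.6  28.9  29.2]
  panel 0  
scene 471 175 plane z=ax+by+c [-1.100e-02  1.000e-03  6.732e+00] x max [-36.8 -33.9  61.3  66. ]
  x 20 64 [-33.7 -26.   29.9  31.6]
  x 35 61 [-31.3 -29.5  30.3  32.1]
  x 50 62 [-30.2 -27.4  30.   32.4]
  panel 62 [-31.5  15.9  26. ] -36.80142555335792
```

In the scan pose the tongue lies level within about 0.5°, and it sits within 1 mm of where I expected it in the hand. I'll hold a little longer, then go to the ledge and touch down gently.

```bash
python3 - <<'E'
from m import *
robot.wait(0.5)
def st(n):
    s=robot.read_state();print(n,round(s["time"],2),np.round(s["eef_pos"],2),"F",np.round(s["ft_force"],1),"M",np.round(s["torque"],2),round(s["finger_gap"],2));return s
st("scan")
o,a=shelfpose(-12,z=100); robot.movep(o+[0,0,TZ],R(a)); st("above")
robot.movel(shelfpose(-12,z=36)[0]+[0,0,TZ],max_speed=80); robot.wait(.3); st("near")
print(robot.movel(shelfpose(-12,z=27)[0]+[0,0,TZ],max_speed=12,guard=4)); st("touch")
p=robot.camera("scene");np.savez("scene2.npz",**p);cv2.imwrite("pics/ledge.png",cv2.resize(p["image"][215:335,210:370],(640,480)))
np.savez("top2.npz",**robot.camera("top"))
E
```

```text
scan 9.88 [568.12 318.49 160.99] F [-0.3  0.7 -1.4] M [ 0.01 -0.01 -0.  ] 11.41
above 11.82 [ 464.51 -152.87  114.07] F [ 0.3  0.5 -1.1] M [-0.01 -0.02 -0.04] 11.31
near 13.07 [ 464.2  -153.37   50.27] F [ 0.5  0.3 -0.5] M [-0.   -0.05  0.03] 11.05
True
touch 13.6 [ 464.03 -153.27   44.16] F [-1.9  0.2 10.4] M [0.11 0.26 0.02] 10.83
```

View pics/ledge.png

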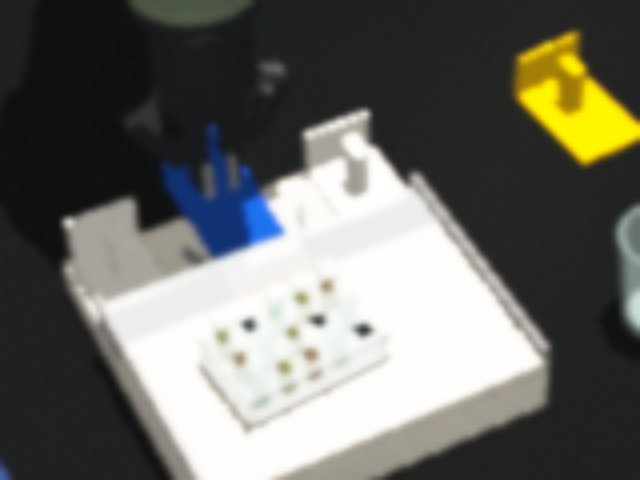

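Tongue is on the ledge between the guide walls, tip just short of the lip (crop, about (250,245)). I'll slide it in under guard.

```bash
python3 - <<'E'
from m import *
def st(n):
    s=robot.read_state();e=s["eef_pos"];a=SH[2];d=np.array(e[:2])-SH[:2]
    print(n,round(s["time"],2),"tip",round(d@[np.cos(a),np.sin(a)]+62,2),"lat",round(d@[-np.sin(a),np.cos(a)],2),"z",round(e[2],2),"F",np.round(s["ft_force"],1),"M",np.round(s["torque"],2),round(s["finger_gap"],2))
Z=30.4
robot.movel(shelfpose(-12,z=Z)[0]+[0,0,TZ],max_speed=10);robot.wait(.2);st("lift")
print(robot.movel(shelfpose(8,z=Z)[0]+[0,0,TZ],max_speed=25,guard=10));st("8")
print(robot.movel(shelfpose(22,z=Z)[0]+[0,0,TZ],max_speed=25,guard=10));robot.wait(.2);st("22")
E
```

```text
lift 14.15 tip -12.09 lat 0.04 z 44.26 F [-0.7  1.  -1. ] M [ 0.02 -0.03  0.  ] 11.2
False
8 15.1 tip 7.83 lat -0.01 z 44.39 F [ 0.3 -0.3 -1.1] M [0.01 0.05 0.03] 11.42
False
22 16.01 tip 21.93 lat -0.03 z 44.42 F [-0.3  0.4 -0.8] M [ 0.01 -0.01  0.02] 11.2
```

```bash
python3 - <<'E'
from m import *
def st(n):
    s=robot.read_state();e=s["eef_pos"];a=SH[2];d=np.array(e[:2])-SH[:2]
    print(n,round(s["time"],2),"tip",round(d@[np.cos(a),np.sin(a)]+62,2),"lat",round(d@[-np.sin(a),np.cos(a)],2),"z",round(e[2],2),"F",np.round(s["ft_force"],1),"M",np.round(s["torque"],2),round(s["finger_gap"],2));return s
Z=30.4
for t in(26,28,30,32,33):
    h=robot.movel(shelfpose(t,z=Z)[0]+[0,0,TZ],max_speed=8,guard=13);st(f"{t} {h}")
    if h: break
F0=-0.3
for t in np.arange(33.5,46,.5):
    h=robot.movel(shelfpose(t,z=Z)[0]+[0,0,TZ],max_speed=4,guard=12);robot.wait(.1);s=st(f"{t:.1f} {h}")
    if h or s["ft_force"][0]<-14: break
E
```

```text
26 False 16.66 tip 25.97 lat 0.02 z 44.38 F [-0.5  0.1 -1.8] M [-0.   -0.    0.01] 10.89
28 False 17.06 tip 28.02 lat -0.03 z 44.41 F [-0.2  0.2 -0.6] M [-0.    0.04 -0.01] 11.05
30 False 17.46 tip 29.67 lat -0.03 z 44.33 F [-3.3  0.2 -0.9] M [-0.12  0.72  0.04] 11.07
32 False 17.86 tip 31.81 lat -0.03 z 44.35 F [-4.3 -0.7  1.3] M [-0.18  1.01  0.08] 11.29
33 False 18.13 tip 32.73 lat -0.03 z 44.34 F [-5.   0.   1.3] M [-0.13  1.14  0.02] 11.48
33.5 False 18.51 tip 33.09 lat -0.02 z 44.33 F [-6.2 -0.7  3.1] M [-0.13  1.27  0.04] 11.53
34.0 False 18.88 tip 33.51 lat 0.0 z 44.31 F [-6.  -2.1  2.8] M [-0.16  1.36  0.05] 11.23
34.5 False 19.26 tip 33.91 lat -0.04 z 44.32 F [-6.8 -0.6  4.2] M [-0.14  1.51  0.08] 11.21
35.0 False 19.63 tip 34.37 lat -0.01 z 44.32 F [-7.4 -0.1  3.3] M [-0.17  1.54  0.05] 11.28
35.5 False 20.01 tip 34.79 lat -0.05 z 44.32 F [-7.7 -0.3  5.4] M [-0.15  1.63  0.03] 11.22
36.0 False 20.38 tip 35.21 lat -0.08 z 44.33 F [-8.1 -0.6  3.6] M [-0.1   1.67  0.08] 11.08
36.5 False 20.76 tip 35.63 lat -0.07 z 44.32 F [-9.6 -0.8  5.5] M [-0.08  1.74  0.02] 11.2
37.0 False 21.13 tip 36.06 lat -0.05 z 44.32 F [-10.   -0.6   6.1] M [-0.1   1.86  0.07] 11.04
37.5 False 21.51 tip 36.48 lat -0.05 z 44.28 F [-10.9  -0.8   6.1] M [-0.12  1.97  0.03] 11.46
38.0 False 21.88 tip 36.92 lat -0.04 z 44.32 F [-11.3  -1.    6.9] M [-0.11  2.06  0.12] 11.17
38.5 False 22.26 tip 37.31 lat -0.05 z 44.31 F [-10.8  -0.1   6.7] M [-0.15  2.2   0.1 ] 11.27
39.0 False 22.63 tip 37.3 lat -0.07 z 44.28 F [-14.7  -1.2  10.3] M [-0.1   2.76  0.11] 11.5
```

The tip stopped advancing at 37.3 mm, about 8 mm after first contact, while the force jumped, so that's the hard end. I'll add a small step for holding margin, check that it's steady, and look.

```bash
python3 - <<'E'
from m import *
robot.movel(shelfpose(39.4,z=30.4)[0]+[0,0,TZ],max_speed=4,guard=12)
for _ in range(3):
    robot.wait(.4);s=robot.read_state();print(round(s["time"],2),np.round(s["eef_pos"],2),np.round(s["ft_force"],1),round(s["finger_gap"],2))
a=robot.camera("scene")["image"][215:335,210:370];b=robot.camera("top")["image"][160:280,310:470]
cv2.imwrite("pics/home.png",np.hstack([cv2.resize(i,(400,300),interpolation=cv2.INTER_CUBIC) for i in(a,b)]))
E
```

```text
23.28 [ 513.32 -151.31   44.3 ] [-17.4   0.   13.2] 11.36
23.68 [ 513.33 -151.32   44.29] [-16.9   0.3  13. ] 10.99
24.08 [ 513.32 -151.32   44.29] [-17.3   0.3  12.9] 11.3
```

View pics/home.png

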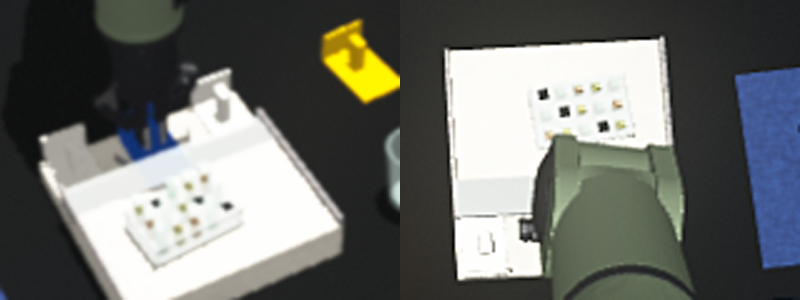

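The tongue shows through the clear lip (left crop, about (175,165)). The rack and the yellow holder haven't moved, and the push is steady at about 17 N. I'll hand it in.

```bash
python3 -c "
from workcell import robot
print(robot.finish_job())"
```

```text
the job is handed in; nothing more can be done
None
```

I held the blue holder's barcode 90 mm from the scanner window for about 2 s (the interface gives no read signal). I then slid the holder into the middle bay until the stop reached its hard end, and handed the job in still gripping it and pressing at about 17 N; the verdict was not shown.

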